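Open the filter lid of the bench vacuum pump

ROBOT

A 6-joint arm with a two-finger parallel gripper is mounted at the origin on the work surface. World frame = base frame: x ahead of the robot, y to its left, z up, the work surface at z = 0. Lengths are in mm, angles in rad, forces in N, time in s.
With the tool pointing down it reaches from about 350 to 775 mm from the base axis. Payload 7.3 kg.
Tool frame: the origin (TCP) lies on the centre line of the jaws, within the pads' length; the fingertips stand finger_overhang ahead of it and the grasp point (between the pads) lies 8 mm behind it (finger_overhang is the distance from the TCP to the fingertips, in mm); z points along the fingers, y is the line along which they close (so a half turn about z gives the same grasp; the last joint's range is limited). The gripper opens to 92 mm and grips with 3 to 60 N. Pads are 19 mm wide; open, the fingers measure 130 mm over their backs; the gripper's body (75 mm by 190 mm) begins 47 mm behind the grasp point.
Start: joints at [0.977, 0.342, 1.524, -0, 1.275, -0.146], TCP at [227.306, 473.264, 206.641] pointing down, gripper open.
Joint ranges: [-2.53, 2.53], [-0.77, 2.02], [0.04, 2.7], [-1, 4.14], [0.28, 2.66], [-3.11, 3.11]. Speed limits (rad/s): [2.57, 2.57, 3.14, 3.14, 3.14, 3.14].

INTERFACE

Orientations are given as [roll, pitch, yaw] about the fixed x, y, z axes, in that order (R = Rz(yaw) Ry(pitch) Rx(roll)).
In Python, from plant import get_obs, capture, close_job, finger_overhang gives the robot as it stands.
- The arm moves only by the shell command python3 -m inch 'ROWS'. ROWS is JSON, one flat list of numbers, 7 for each row, row after row: the turn, a rotation vector about the tool's x, y, z scaled (see below), then the shift along the tool's x, y, z scaled (see below), then the closure, from -1 (fully open) to 1 (shut). In form: [ax, ay, az, tx, ty, tz, gripper, ax, ay, az, tx, ty, tz, gripper, ...]. A call has 1 to 10 rows; each row shifts and turns the commanded pose from where the row before left it, along the tool's axes as they then stand; what a row does not reach is not made up. The controller multiplies each number of a shift by 0.8 m and each number of a turn by 1.5 rad. A row lasts 1/12 s, in which the tool goes at most 41.7 mm and 7.16 degrees, less where a joint would pass 70% of its speed; a pose out of reach is approached as far as the arm can. A call with a number of a shift or a turn outside -1 to 1 is refused whole. A call with a gripper value outside its range is refused whole. The fingers move at their own pace and stop on an object; the grip force is fixed at half the most. Time passes only in rows, so rows that do not move let the fingers close. It gives the time, the measured TCP pose, the force, the opening and the grip force at its end, in the units of the state.
- get_obs(): the state, without advancing time (a new reading comes with each control period).
- capture(name): name is "side" or "top"; returns a dict with "image" (420x560x3 uint8, red, green, blue), "mtx" (3x3 intrinsics, pixels), "pose" (4x4, takes a point from camera to world coordinates). Camera axes: x right, y up, looking along -z (the intrinsics and any distortion apply to the point x, -y, -z); pixel columns grow to the right and rows downward; lengths in mm; the calibration is good to about 2 mm. A picture is of the moment at which its call begins. There is no depth.
- close_job(): hands the job in; it is judged then, once.
The state is a dict: "time": time; "joint_positions": joint angles; "dq": joint speeds; "tau": joint torques, N m; "tool_pos": TCP position; "tcp_rot": TCP orientation; "contact_force": force on the tool from outside, world axes, zero at the start; "moment": the same for the moment, N m; "grip_width": finger opening in mm; "finger_force": force on a finger pad.
Only numpy, scipy, OpenCV 4.12 (cv2) and the standard library are available. Lean on these libraries where they do the work, as an engineer would, in place of code of your own. Each camera call takes 0.05 s, during which the arm holds its last target. There are 200 camera calls.

TASK

Uncover the filter of the vacuum pump: press its snap tab in with the fingertips, then push the released lid along its guide rails and right off its seat, so that it is left lying flat on the free part of the pump's deck, fully out of the rails and still roughly in line with them. Do not lift the lid or push it off the pump, let the tab spring back up, and leave the other things on the pump and bench alone.

Things in the scene. Friction and masses are not known exactly. Their poses are not given: they have to be found in the camera images.
- pump: Vacuum pump in a white box, fixed to the bench, 310 (x) by 190 (y) by 110 mm high; its flat top deck is 110 mm above the origin, the centre of its underside. x runs along it. On the deck's middle line (y = 0), by growing x: snap tab (x = -144 to -71 mm), filter lid on its seat over the filter (-84 to +6), free deck (+6 to +149), raised edge 6 mm high. Gauge and switch are on the -x end.
- lid: Loose grey plastic lid with six air slots in its top, 90 (x) by 100 mm (114 over its side flanges), 32 mm high, about 0.14 kg. Origin: centre of its underside, which rests on the deck. Starts at pump x = -39 mm, y = 0, axes as the pump's. Released, it slides to pump +x only, with about 1 N; out of the rails after 90 mm, at the deck's raised edge after 143 mm.
- lid_face (a point): Middle of the lid's upright face on the tab side (lid x = -45 mm), the face to push, 25 mm above the deck. The face has a mouth in its middle, 40 mm wide and 17.5 mm high, where the tab's nose goes in; above the mouth it is solid from 17.5 to 32 mm above the deck.
- rails (a point): Point on the deck midway between the +x ends of the two guide rails (pump x = +6 mm, y = 0). The rails, 12 mm high, run from pump x = -84 to +6 mm at y = 53 to 65.5 mm on either side, and hold down the flanges at the foot of the lid. Stops behind the lid keep it from sliding to -x.
- tab (a joint): Snap tab's angle (rad): 0 at rest, 0.16 fully in. A sprung tongue on a pin across the pump at x = -144 mm, 21 mm over the deck; pressing its pad down sinks its nose. A catch on the nose (x = -77 to -71 mm) blocks the lid after 2 mm. Lid is free while beyond 0.08; push it 14 mm with the tab held in, then the catch is passed. Springs back. About 2 N at the pad starts it, 10 N presses it fully in.
- tab_pad (a point): Middle of the tab's ribbed thumb pad, at rest 20 mm over the deck, pump x = -101 mm, y = 0. Pad 28 mm along x, 34 wide; slopes up to the lid (18 to 22 mm over the deck), level at about 13 mm when fully in. A fingertip on it 15 to 16 mm over the deck, close to the lid's face, frees the lid; moved on to pump +x at that height it pushes the face above the mouth, and meets nothing else.
- vial: Small capped vial, 22 mm across, 42 mm high, standing on the deck beside the free stretch. Origin under its centre. Leave alone.
- coupling: Brass hose coupling, 22 mm across, 36 mm high, standing on the deck beside the tab. Origin under its centre. Leave alone.
- rack: White rack, 160 by 76 mm, with capped 50 ml tubes, 108 mm high, on the bench beside the pump. Origin under its centre. Leave alone.
- dishes: Stack of three petri dishes, 93 mm across, 48 mm high, on the bench beside the pump. Origin under its centre. Leave alone.
- reagent: Reagent bottle, 70 mm across, 135 mm high, on the bench beside the pump. Origin under its centre. Leave alone.
- spare: Spare filter in a flat white frame, 80 by 68 by 16 mm, lying on the bench beside the pump. Origin under its centre. Leave alone.
- driver: Screwdriver, 170 mm long, lying on the bench. Leave alone.
Mind the look-alikes: they are no part of the job. What is shaped like the lid but turquoise is not meant.

How it is judged (in metres and radians):
On the way, in this order (a step that is already met when the one before it is completed fails the run):
1. the snap tab is pressed in (beyond 0.08 rad) while the lid is still on its seat (slid less than 8 mm) (value of joint tab above 0.08 rad and x of lid in the frame of pump below -0.031 m), for 0.05 s.
2. the released lid is pushed out of the rails (slid more than 90 mm) (x of lid in the frame of pump above 0.051 m), for 0.1 s.
At the end, for the whole second after the job is handed in: The lid has slid more than 90 mm and lies at rest, flat (within 3.4 degrees, 3 mm) on the free part of the deck, short of or against the raised edge, within 38 mm of the pump's middle line and turned less than 23 degrees; the tab has sprung back up (x of lid in the frame of pump between 0.051 and 0.115 m and y of lid in the frame of pump between -0.038 and 0.038 m and z of lid in the frame of pump between 0.107 and 0.113 m and angle between lid's own z axis and vertical below 0.06 rad and angle between the x axis of lid and the x axis of pump, either way round below 0.4 rad and linear speed of lid below 0.01 m/s and value of joint tab below 0.02 rad); the robot touches nothing.
It fails at once if the lid is lifted (more than 12 mm off the deck) or tipped (more than 15 degrees) (z of lid in the frame of pump above 0.122 m or angle between lid's own z axis and vertical above 0.26 rad).
It fails at once if the lid is pushed off the pump (z of lid in the frame of pump below 0.1 m).
It fails at once if another thing is moved more than 15 mm (distance of any of vial, coupling, rack, dishes, reagent, spare, driver from where it was at the start of the episode above 0.015 m).
It also fails if it takes over 35 s, if anything falls off the work surface, if the arm or the gripper's body presses on something with over 40 N, if the wrist force passes 120 N, or if a joint passes its speed limit or range.

## Working session

There is one attempt and no reset: what is moved stays moved. The work goes in short steps, Python scripts to look and compute and a shell command to move; the robot and the scene stay as the last step left them, time stands still between calls to the robot, and variables do not carry over. Pictures are saved under pics/ and viewed, at most 10 in all, crops included, and the job is handed in when it is done.

```bash
mkdir -p pics; python3 - <<'E'
from plant import *
import cv2,numpy as np
for n in("side","top"):
    c=capture(n);cv2.imwrite(f"pics/{n}0.png",c["image"][:,:,::-1]);np.savez(f"{n}0.npz",**c);print(c["mtx"],c["pose"],[k for k in c])
o=get_obs();print(o);print(finger_overhang)
E
```

```text
[[503.51893718   0.         279.05207225]
 [  0.         503.51893718 208.12719771]
 [  0.           0.           1.        ]] [[ 8.90054542e-01  3.27400187e-01 -3.17193993e-01  1.43417686e+02]
 [-4.55583314e-01  6.62846540e-01 -5.94203929e-01 -9.06129331e+02]
 [ 1.57084635e-02  6.73382196e-01  7.39127636e-01  1.06462984e+03]
 [ 0.00000000e+00  0.00000000e+00  0.00000000e+00  1.00000000e+00]] ['image', 'mtx', 'pose']
[[417.26238294   0.         278.56581903]
 [  0.         417.26238294 207.18333853]
 [  0.           0.           1.        ]] [[ 1.50964945e-02  9.93442098e-01 -1.13335313e-01  4.27450060e+02]
 [-9.99885194e-01  1.51467513e-02 -4.17707362e-04 -1.06941184e+02]
 [ 1.30169372e-03  1.13328608e-01  9.93556708e-01  1.29042205e+03]
 [ 0.00000000e+00  0.00000000e+00  0.00000000e+00  1.00000000e+00]] ['image', 'mtx', 'pose']
{'time': 0.1, 'joint_positions': array([ 9.76997611e-01,  3.42665627e-01,  1.52491733e+00,  2.29224159e-05,
        1.27543539e+00, -1.46025606e-01]), 'dq': array([-0.00054572, -0.00265462, -0.00249177,  0.00114941, -0.00092639,
        0.00062697]), 'tau': array([ 1.10865556e-03, -4.32003343e+01, -2.44694495e+01,  7.19388085e-02,
        5.25445829e-02, -2.73768251e-05]), 'tool_pos': array([227.06276662, 472.91415453, 206.0094185 ]), 'tcp_rot': array([-3.14018531e+00, -2.29136918e-04,  2.69381269e+00]), 'contact_force': array([-0.47096724, -1.27058803, -0.48585767]), 'moment': array([-0.01189544, -0.07563495,  0.02891457]), 'finger_force': 0.0, 'grip_width': 91.97939289079127}
11.0
```

View pics/top0.png

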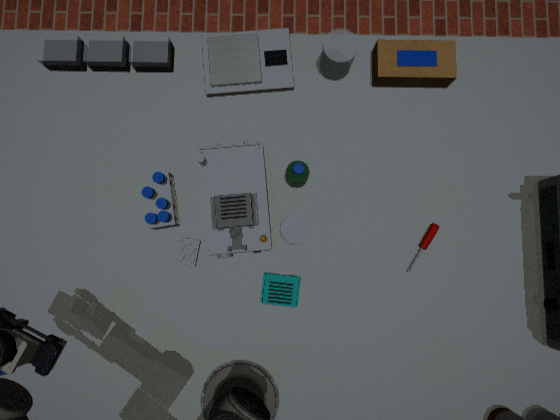

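View pics/side0.png

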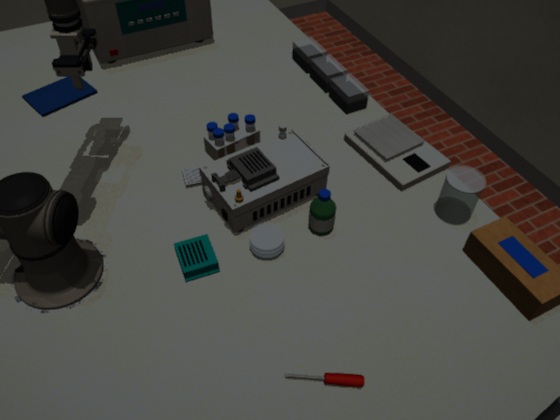

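Top view: the image's up direction is world +x. Two things could be the lid: the grey slotted one on the pump at about (234,210), and the turquoise look-alike on the bench at (281,290). I choose the grey one. The tab is at (237,240), the coupling at (263,238) and the vial at (203,160). Next, a close crop to check the choice and refine the pixels.

```bash
python3 - <<'E'
import cv2
a=cv2.imread("pics/top0.png")[135:265,175:315]
a=cv2.convertScaleAbs(a,alpha=1.0)
cv2.imwrite("pics/topc.png",cv2.resize(a,None,fx=4.5,fy=4.5,interpolation=cv2.INTER_CUBIC))
b=cv2.imread("pics/side0.png")[105:235,190:340]
cv2.imwrite("pics/sidec.png",cv2.resize(b,None,fx=4.5,fy=4.5,interpolation=cv2.INTER_CUBIC))
E
```

```text
(no output)
```

View pics/topc.png

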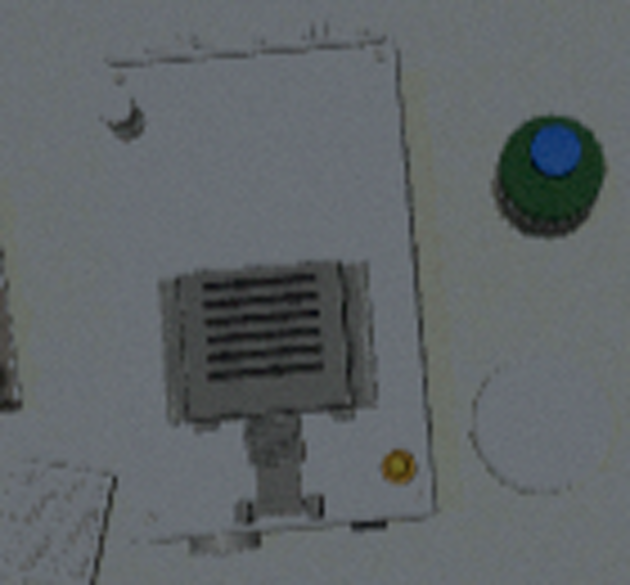

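View pics/sidec.png

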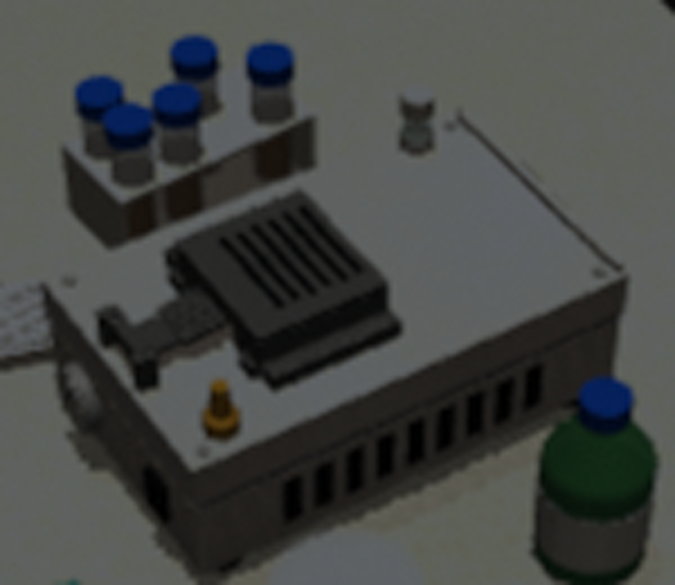

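The crops confirm it: the grey lid sits on its seat, the tab with its ribbed pad is at top-crop (275,440), the coupling at (398,466) and the vial at (127,120). I'll fit the pump pose from these points in both views.

```bash
cat > fit.py <<'E'
import numpy as np
from scipy.optimize import least_squares
cams={n:np.load(n+"0.npz") for n in("top","side")}
off={"top":(175,135),"side":(190,105)}
def proj(n,P):
    c=cams[n];T=c["pose"];q=(np.atleast_2d(P)-T[:3,3])@T[:3,:3]*[1,-1,-1]
    u=q@c["mtx"].T;return u[:,:2]/u[:,2:]
def px(n,p):return (np.array(p)+.5)/4.5-.5+off[n]
def ray(n,p,z):
    c=cams[n];T=c["pose"];d=np.linalg.solve(c["mtx"],[*px(n,p),1])*[1,-1,-1];d=T[:3,:3]@d
    return T[:3,3]+d*(z-T[2,3])/d[2]
D={"top":[((155,-95,116),(393,40)),((-155,-95,110),(435,515)),((-39,0,142),(264,328)),((-144,0,131),(280,507)),((6,65.5,122),(161,281)),((6,-65.5,122),(368,262)),((-84,-65.5,122),(377,406)),((-84,65.5,122),(172,424))],
"side":[((155,-95,116),(625,272)),((-155,-95,110),(198,470)),((-155,95,110),(45,285)),((155,95,116),(460,110)),((6,50,142),(300,192)),((6,-50,142),(385,287)),((-84,-50,142),(255,335)),((-84,50,142),(170,245))]}
def R(a):c,s=np.cos(a),np.sin(a);return np.array([[c,-s,0],[s,c,0],[0,0,1]])
def f(v,full=False):
    r=[]
    for n in D:
        P=np.array([d[0] for d in D[n]])@R(v[2]).T+[v[0],v[1],0]
        r.append(proj(n,P)-np.array([px(n,d[1]) for d in D[n]]))
    return r if full else np.concatenate(r).ravel()
if __name__=="__main__":
    for use in (["top","side"],["top"],["side"]):
        D0=dict(D);[D.pop(k) for k in list(D) if k not in use]
        s=least_squares(f,[450,0,0],loss="soft_l1",x_scale=[100,100,1])
        print(use,s.x,np.round(f(s.x,True),1).tolist());D.update(D0)
        if len(use)==2:v=s.x
    for nm,p in(("tab_pad",(-101,0,130)),("face",(-84,0,135)),("end",(60,0,110))):print(nm,R(v[2])@p+[v[0],v[1],0])
    for n,p in(("top",(127,133)),("side",(417,145)),("side",(222,428)),("top",(398,466))):
        w=ray(n,p,112 if n=="side" else 130);print(w,R(v[2]).T@(w-[v[0],v[1],0]))
E
python3 fit.py
```

```text
['top', 'side'] [5.87531338e+02 2.08714110e+01 9.95672530e-02] [[[0.9, -1.9], [0.5, 0.2], [0.6, 2.5], [0.2, 0.8], [-0.0, -0.1], [0.2, 0.2], [0.7, -0.1], [-0.3, -0.2]], [[0.9, -1.0], [-1.9, 0.3], [-1.5, -1.7], [-0.4, -1.7], [-0.0, -0.9], [0.4, -1.2], [0.2, 0.6], [0.5, -1.3]]]
['top'] [5.87790977e+02 2.19870717e+01 1.01570005e-01] [[[0.4, -2.1], [0.2, -0.0], [0.3, 2.4], [-0.1, 0.7], [-0.4, -0.2], [-0.2, 0.1], [0.4, -0.3], [-0.7, -0.3]]]
['side'] [5.86256756e+02 1.75238469e+01 1.01603474e-01] [[[1.1, -0.2], [-1.7, 1.4], [-1.5, -0.8], [-0.4, -1.0], [0.0, -0.1], [0.5, -0.3], [0.4, 1.6], [0.6, -0.4]]]
tab_pad [487.03156371  10.83172599 130.        ]
face [503.94736738  12.52157397 135.        ]
end [647.23417494  26.83558037 110.        ]
[679.13649766 109.82422032 130.        ] [ 99.9936243  79.4064391 130.       ]
[689.90088539 107.85499081 112.        ] [110.508952    76.37695213 112.        ]
[472.34849836 -67.92488354 112.        ] [-123.43897342  -76.90701154  112.        ]
[472.62370715 -64.71723639 130.        ] [-122.84627849  -73.74260752  130.        ]
```

```bash
python3 -m inch '[0,0,-0.073,0,0,0,1, 0,0,-0.073,0,0,0,1, 0,0,-0.073,0,0,0,1, 0,0,-0.073,0,0,0,1, 0,0,-0.073,0,0,0,1, 0,0,0,0,0,0,1]'
cat > rel.py <<'E'
from plant import *; import numpy as np
from fit import R
V=np.array([587.5,20.9,0]);o=get_obs();a=.0996
print("t",round(o["time"],2),"pump-frame tcp",np.round(R(a).T@(o["tool_pos"]-V),1),"rot",np.round(o["tcp_rot"],4),"want yaw",round(a-np.pi,4),"F",np.round(R(a).T@o["contact_force"],1),o["grip_width"])
E
python3 rel.py
```

```text
time: 0.6
tool_pos: [227.2, 473.0, 206.3]
tcp_rot: [-3.141, -0.0, -3.038]
contact_force: [0.7, -0.1, 0.6]
grip_width: 56.6
finger_force: 0.0
t 0.6 pump-frame tcp [-313.6  485.7  206.3] rot [-3.1409e+00 -5.0000e-04 -3.0380e+00] want yaw -3.042 F [ 0.6 -0.2  0.6] 56.57277571148578
```

```bash
python3 -m inch '[0,0,0,-0.015,-0.0337,0,1, 0,0,0,-0.015,-0.0337,0,1, 0,0,0,-0.015,-0.0337,0,1, 0,0,0,-0.015,-0.0337,0,1, 0,0,0,-0.015,-0.0337,0,1, 0,0,0,-0.015,-0.0337,0,1, 0,0,0,-0.015,-0.0337,0,1, 0,0,0,-0.015,-0.0337,0,1, 0,0,0,-0.015,-0.0337,0,1]'
python3 -m inch '[0,0,0,-0.015,-0.0337,0,1, 0,0,0,-0.015,-0.0337,0,1, 0,0,0,-0.015,-0.0337,0,1, 0,0,0,-0.015,-0.0337,0,1, 0,0,0,-0.015,-0.0337,0,1, 0,0,0,-0.015,-0.0337,0,1, 0,0,0,-0.015,-0.0337,0,1, 0,0,0,-0.015,-0.0337,0,1, 0,0,0,-0.015,-0.0337,0,1,0,0,0,0,0,0,1]'; python3 rel.py
```

```text
time: 1.35
tool_pos: [359.3, 241.2, 206.6]
tcp_rot: [3.142, -0.0, -3.046]
contact_force: [-0.3, 0.3, -0.4]
grip_width: 0.4
finger_force: 0.0
time: 2.18
tool_pos: [492.7, 7.9, 206.2]
tcp_rot: [-3.14, 0.001, -3.049]
contact_force: [-0.2, 0.5, -0.0]
grip_width: 0.1
finger_force: 0.0
t 2.18 pump-frame tcp [-95.7  -3.5 206.2] rot [-3.1399e+00  9.0000e-04 -3.0491e+00] want yaw -3.042 F [-0.2  0.5 -0. ] 0.1334292614936465
```

```bash
python3 -m inch '[0,0,-0.005,0.003,0.0044,0.02,1, 0,0,0,0,0,0.02,1, 0,0,0,0,0,0.02,1, 0,0,0,0,0,0.014,1, 0,0,0,0,0,0,1, 0,0,0,0,0,0,1]'; python3 rel.py; python3 - <<'E'
from plant import *
import cv2,numpy as np
a=capture("side")["image"][130:210,190:290,::-1];b=capture("top")["image"][165:265,175:300,::-1]
a=cv2.resize(a,(400,320),interpolation=3);b=cv2.resize(b,(400,320),interpolation=3)
cv2.imwrite("pics/c1.png",cv2.convertScaleAbs(np.hstack([a,b]),alpha=1.7))
E
```

```text
time: 2.68
tool_pos: [487.3, 15.5, 147.2]
tcp_rot: [3.141, -0.001, -3.036]
contact_force: [0.3, 0.2, 0.3]
grip_width: 0.4
finger_force: 0.0
t 2.68 pump-frame tcp [-100.2    4.6  147.2] rot [ 3.1411e+00 -1.4000e-03 -3.0361e+00] want yaw -3.042 F [0.3 0.2 0.3] 0.41883120754154574
```

View pics/c1.png

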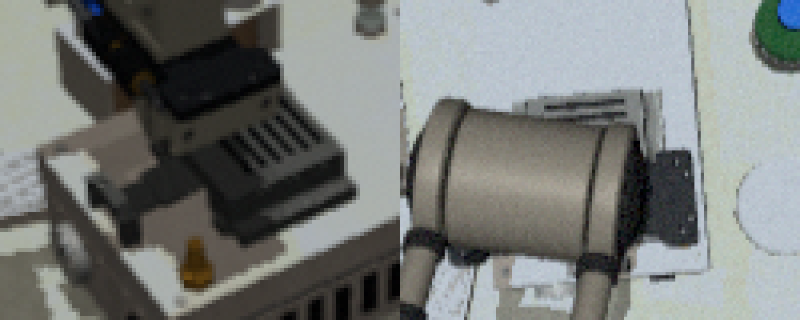

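The side view (left half) shows the gripper standing right behind the lid's tab-side face, over the pad at about (165,165), clear of the coupling at (197,262). In the top view the wrist hides the tab. One idle step to settle the reading, then press.

```bash
for i in 1 2 3; do python3 -m inch '[0,0,0,0,0,0,1]' >/dev/null; python3 rel.py; done
```

```text
t 2.87 pump-frame tcp [-99.2   4.2 148.3] rot [-3.1413e+00  1.7000e-03 -3.0349e+00] want yaw -3.042 F [-0.7  0.6  0.2] 0.3942747307485182
t 2.95 pump-frame tcp [-99.3   4.2 148.2] rot [-3.1413e+00  1.6000e-03 -3.0348e+00] want yaw -3.042 F [ 0.1  0.2 -0.9] 0.2506695822102365
t 3.03 pump-frame tcp [-99.5   4.2 148. ] rot [-3.1414e+00  1.1000e-03 -3.0347e+00] want yaw -3.042 F [-0.2  1.1  0. ] 0.17162625038717125
```

```bash
python3 -m inch '[0,0,0.005,-0.002,-0.0052,0,1, 0,0,0,0,0,0.004,1, 0,0,0,0,0,0.004,1, 0,0,0,0,0,0.003,1, 0,0,0,0,0,0.003,1, 0,0,0,0,0,0,1, 0,0,0,0,0,0,1, 0,0,0,0,0,0,1]'; python3 rel.py
```

```text
time: 3.7
tool_pos: [489.9, 11.2, 136.2]
tcp_rot: [3.142, 0.0, -3.042]
contact_force: [0.0, -0.1, -0.9]
grip_width: 0.4
finger_force: 0.0
t 3.7 pump-frame tcp [-9.810e+01  1.000e-01  1.362e+02] rot [ 3.1415  0.     -3.0418] want yaw -3.042 F [ 0.  -0.1 -0.9] 0.384255339351532
```

```bash
python3 rel.py; python3 - <<'E'
from plant import *
import plant,cv2,numpy as np
print(finger_overhang, np.round(get_obs()["tau"],2))
a=capture("side")["image"][135:205,195:275,::-1]
cv2.imwrite("pics/c2.png",cv2.convertScaleAbs(cv2.resize(a,(640,560),interpolation=3),alpha=2))
E
```

```text
t 3.7 pump-frame tcp [-9.810e+01  1.000e-01  1.362e+02] rot [ 3.1415  0.     -3.0418] want yaw -3.042 F [ 0.  -0.1 -0.9] 0.384255339351532
11.0 [-1.000e-02 -4.062e+01 -2.155e+01 -5.000e-02  7.000e-02  0.000e+00]
```

View pics/c2.png

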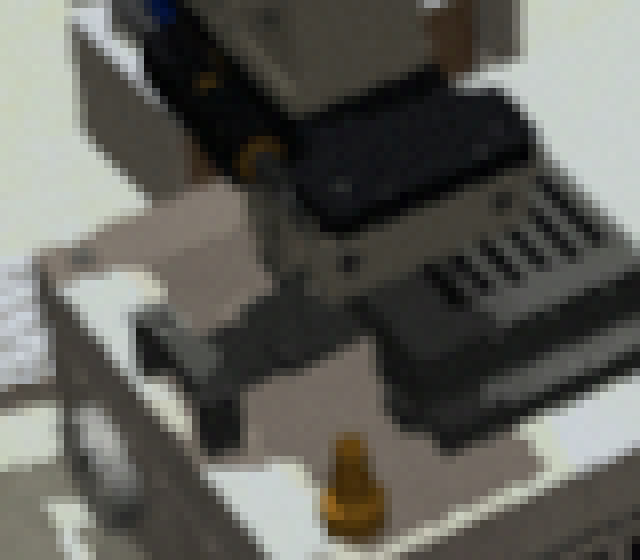

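The gripper is over the tab's pad, which is hidden at about (320,290), right at the lid's face. No press force is showing, so I'll probe down in 1.2 mm steps.

```bash
for i in 1; do python3 -m inch '[0,0,0,0,0,0.0015,1, 0,0,0,0,0,0,1, 0,0,0,0,0,0,1]'>/dev/null; python3 rel.py; done
python3 - <<'E'
from fit import *
v=[587.5,20.9,.0996]
for nm,p in(("tip c",(-98,0,125)),("tip front -y",(-88.5,-19,125)),("tip back -y",(-107.5,-19,125)),("body",(-98+37,-95,175)),("body back -y",(-98-37,-95,175)),("fing front top -y",(-88.5,-19,165)),("back",(-107.5,-19,165))):
    print(nm,(proj("side",R(v[2])@p+[v[0],v[1],0])[0]-[195,135])*8)
E
```

```text
t 4.0 pump-frame tcp [-9.82e+01  1.00e-01  1.35e+02] rot [ 3.1415  0.     -3.0419] want yaw -3.042 F [ 0.   0.6 -0.2] 0.6658418470566387
tip c [301.7005556  320.08772861]
tip front -y [354.59308998 343.27325214]
tip back -y [304.73279796 364.43464562]
body [543.19828273 340.29796542]
body back -y [339.20329077 428.59207394]
fing front top -y [349.36367057 255.1850192 ]
back [298.34589968 276.34526446]
```

The expected fingertip projection, about (330,354) in that crop, doesn't match what I see, and the force is still zero. I'll take one brightened close-up.

```bash
python3 - <<'E'
from plant import *
import cv2,numpy as np
im=np.mean([capture("side")["image"].astype(float) for _ in range(6)],0)
a=im[140:190,205:265,::-1]
a=255*(np.clip(a*1.0,0,255)/255)**.45
cv2.imwrite("pics/c3.png",cv2.resize(a,(720,600),interpolation=2).clip(0,255).astype(np.uint8))
E
python3 rel.py
```

```text
t 4.3 pump-frame tcp [-9.81e+01  1.00e-01  1.35e+02] rot [ 3.1415e+00  1.0000e-04 -3.0419e+00] want yaw -3.042 F [-0.6  0.3 -0.8] 0.3868303087950489
```

View pics/c3.png

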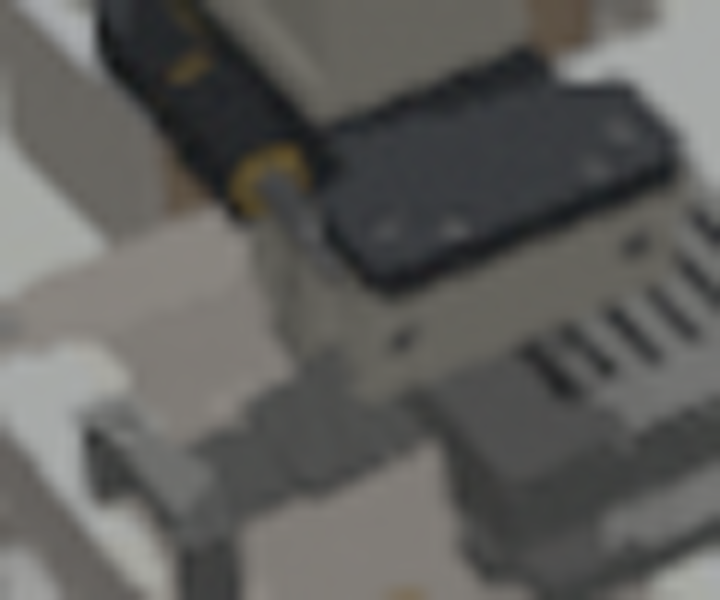

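The gripper's wide body hides the fingertips at about (370,430), so the picture is inconclusive. I'll go by force instead, in small probing steps.

```bash
python3 -m inch '[0,0,0,0,0,0.0015,1, 0,0,0,0,0,0,1]'>/dev/null; python3 rel.py;  python3 -m inch '[0,0,0,0,0,0.0015,1, 0,0,0,0,0,0,1]'>/dev/null; python3 rel.py
```

```text
t 4.47 pump-frame tcp [-9.830e+01  1.000e-01  1.336e+02] rot [ 3.1414e+00 -2.0000e-04 -3.0419e+00] want yaw -3.042 F [0.1 0.2 0.5] 0.29051295617342604
t 4.63 pump-frame tcp [-9.830e+01  1.000e-01  1.324e+02] rot [ 3.1414e+00 -3.0000e-04 -3.0419e+00] want yaw -3.042 F [-0.3 -0.5 -1. ] 0.2386325426180965
```

```bash
cat > chk.py <<'E'
import sys
from plant import get_obs
o=get_obs();print(round(o["tool_pos"][2],1),o["contact_force"].round(1));sys.exit(int(o["contact_force"][2]>2.2))
E
python3 -m inch '[0,0,0,0,0,0.0015,1, 0,0,0,0,0,0,1]'>/dev/null; python3 chk.py && python3 -m inch '[0,0,0,0,0,0.0015,1, 0,0,0,0,0,0,1]'>/dev/null && python3 chk.py && python3 -m inch '[0,0,0,0,0,0.0015,1, 0,0,0,0,0,0,1]'>/dev/null && python3 chk.py && python3 -m inch '[0,0,0,0,0,0.0015,1, 0,0,0,0,0,0,1]'>/dev/null && python3 chk.py && python3 -m inch '[0,0,0,0,0,0.0015,1, 0,0,0,0,0,0,1]'>/dev/null && python3 chk.py
```

```text
131.2 [ 0.2  0.7 -0.1]
130.0 [ 0.1 -0.6  0.1]
128.8 [ 0.  -0.2 -0.8]
127.6 [-0.   0.  -0.3]
126.4 [ 0.4 -0.8 -0. ]
```

```bash
python3 - <<'E'
from fit import *
v=[587.5,20.9,.0996]
print("observed -y end of black body, top: cols 255-267 rows 212-241")
for z in(186,210,240):
  for x in(-99-37,-99+37): print(z,x,proj("top",R(v[2])@(x,-95,z)+[v[0],v[1],0])[0])
print("start tcp",proj("top",[227,473,206])[0],proj("side",[227,473,206])[0],"tip",proj("side",[227,473,195])[0])
import cv2
t=cv2.imread("pics/top0.png")[300:410,0:110];s=cv2.imread("pics/side0.png")[0:110,20:130]
im=np.hstack([t,s]);im=255*(im/255)**.6
cv2.imwrite("pics/start.png",cv2.resize(im,(800,400),interpolation=2).clip(0,255).astype(np.uint8))
E
python3 rel.py
```

```text
observed -y end of black body, top: cols 255-267 rows 212-241
186 -136 [270.71902487 241.63352701]
186 -62 [268.42922119 213.82277654]
210 -136 [270.55744743 241.34259868]
210 -62 [268.21859448 212.92326868]
240 -136 [270.34513115 240.96031251]
240 -62 [267.94193301 211.74175107]
start tcp [ 47.45585183 331.08041529] [86.09521131 84.56956646] tip [87.09054254 87.74954877]
t 5.47 pump-frame tcp [-9.820e+01  1.000e-01  1.264e+02] rot [ 3.1415e+00 -2.0000e-04 -3.0419e+00] want yaw -3.042 F [ 0.3 -0.8 -0. ] 0.136399838808685
```

View pics/start.png

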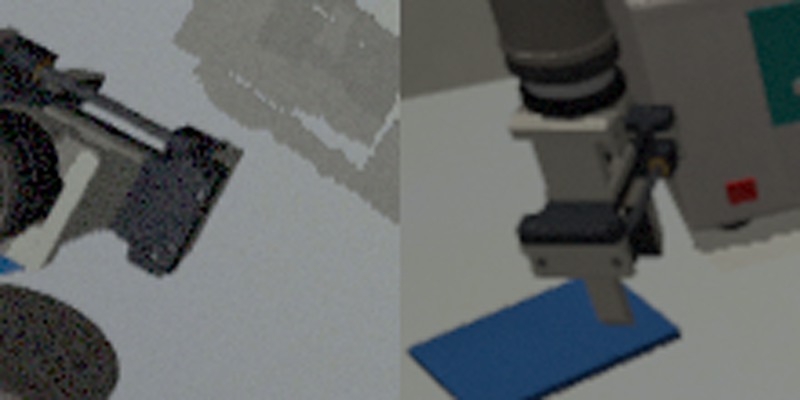

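```bash
python3 - <<'E'
from fit import *
a=2.694;ty=np.array([np.sin(a),-np.cos(a),0]);tx=np.array([np.cos(a),np.sin(a),0])
print("observed finger bottom corners cols ~", [((605-400)/3.636+20,322/3.636),((632-400)/3.636+20,325/3.636)])
for s in(-46,-65):
  for e in(-9.5,9.5):
    for z in (195,215): print(s,e,z,proj("side",np.array([227.2,473,z])+s*ty+e*tx)[0])
E
```

```text
observed finger bottom corners cols ~ [(76.38063806380637, 88.55885588558856), (83.80638063806381, 89.38393839383939)]
-46 -9.5 195 [86.80505019 96.91462908]
-46 -9.5 215 [84.94570252 91.0774101 ]
-46 9.5 195 [80.17243227 96.92719492]
-46 9.5 215 [78.2444246  91.08789253]
-65 -9.5 195 [ 85.27310958 100.82391172]
-65 -9.5 215 [83.38131364 94.97491718]
-65 9.5 195 [ 78.58121565 100.83806823]
-65 9.5 215 [76.61952065 94.98698359]
```

The start picture shows the real fingertip about 30 mm higher than TCP + overhang implies, at crop (615,322), although the horizontal position agrees. I'll keep lowering in guarded steps until there is contact.

```bash
python3 -m inch '[0,0,0,0,0,0.002,1, 0,0,0,0,0,0.001,1]'>/dev/null; python3 chk.py && python3 -m inch '[0,0,0,0,0,0.002,1, 0,0,0,0,0,0,1]'>/dev/null && python3 chk.py && python3 -m inch '[0,0,0,0,0,0.002,1, 0,0,0,0,0,0,1]'>/dev/null && python3 chk.py && python3 -m inch '[0,0,0,0,0,0.002,1, 0,0,0,0,0,0,1]'>/dev/null && python3 chk.py && python3 -m inch '[0,0,0,0,0,0.002,1, 0,0,0,0,0,0,1]'>/dev/null && python3 chk.py && python3 -m inch '[0,0,0,0,0,0.002,1, 0,0,0,0,0,0,1]'>/dev/null && python3 chk.py && python3 -m inch '[0,0,0,0,0,0.002,1, 0,0,0,0,0,0,1]'>/dev/null && python3 chk.py; python3 rel.py
```

```text
124.1 [-0.1  0.2  0.4]
122.3 [-0.2  0.4 -0.9]
120.8 [ 0.6  0.1 -0. ]
119.2 [-0.3  0.3  0.2]
117.6 [ 0.3 -1.3  0.5]
116.0 [-0.3 -0.4 -0.9]
114.4 [-0.2 -0.1 -0.2]
t 6.63 pump-frame tcp [-9.830e+01  1.000e-01  1.144e+02] rot [ 3.1414e+00 -3.0000e-04 -3.0419e+00] want yaw -3.042 F [-0.2 -0.1 -0.2] 0.3252121899613054
```

```bash
python3 -m inch '[0,0,0,0,0,0.002,1, 0,0,0,0,0,0,1]'>/dev/null; python3 chk.py && python3 -m inch '[0,0,0,0,0,0.002,1, 0,0,0,0,0,0,1]'>/dev/null && python3 chk.py && python3 -m inch '[0,0,0,0,0,0.002,1, 0,0,0,0,0,0,1]'>/dev/null && python3 chk.py && python3 -m inch '[0,0,0,0,0,0.002,1, 0,0,0,0,0,0,1]'>/dev/null && python3 chk.py && python3 -m inch '[0,0,0,0,0,0.002,1, 0,0,0,0,0,0,1]'>/dev/null && python3 chk.py && python3 -m inch '[0,0,0,0,0,0.002,1, 0,0,0,0,0,0,1]'>/dev/null && python3 chk.py && python3 -m inch '[0,0,0,0,0,0.002,1, 0,0,0,0,0,0,1]'>/dev/null && python3 chk.py; python3 rel.py
```

```text
112.8 [ 0.1 -0.9  0.2]
111.4 [0.6 0.3 2.4]
t 6.97 pump-frame tcp [-98.    0.  111.4] rot [ 3.1415e+00  3.0000e-04 -3.0419e+00] want yaw -3.042 F [0.6 0.3 2.4] 0.2379285913105984
```

Contact: the true tip height is TCP + 20 mm (pad front at rest is about 131.8). So the press height of 15.5 mm over the deck is at TCP z ≈ 105.5.

```bash
python3 -m inch '[0,0,0,0,0,0.002,1, 0,0,0,0,0,0.002,1, 0,0,0,0,0,0.002,1, 0,0,0,0,0,0.001,1, 0,0,0,0,0,0,1, 0,0,0,0,0,0,1]'; python3 rel.py; python3 -m inch '[0,0,0,0,0,0,1]'>/dev/null; python3 chk.py
```

```text
time: 7.47
tool_pos: [489.8, 11.2, 106.0]
tcp_rot: [-3.142, 0.0, -3.042]
contact_force: [-2.3, 0.6, 5.7]
grip_width: 0.6
finger_force: 3.0
t 7.47 pump-frame tcp [-98.1   0.  106. ] rot [-3.1416e+00  2.0000e-04 -3.0419e+00] want yaw -3.042 F [-2.3  0.9  5.7] 0.5559056289356759
106.1 [-2.  -0.6  6.7]
```

```bash
python3 -m inch '[0,0,0,-0.003,0,0,1, 0,0,0,-0.003,0,0,1, 0,0,0,-0.003,0,0,1]'; python3 rel.py; python3 -m inch '[0,0,0,-0.004,0,0,1, 0,0,0,-0.004,0,0,1, 0,0,0,-0.004,0,0,1]'; python3 rel.py
```

```text
time: 7.8
tool_pos: [495.9, 11.9, 105.8]
tcp_rot: [3.141, -0.002, -3.042]
contact_force: [-5.2, 0.3, 6.8]
grip_width: 0.5
finger_force: 3.7
t 7.8 pump-frame tcp [-9.210e+01  1.000e-01  1.058e+02] rot [ 3.1414e+00 -2.5000e-03 -3.0417e+00] want yaw -3.042 F [-5.1  0.8  6.8] 0.45877480988443237
time: 8.05
tool_pos: [505.2, 12.9, 105.7]
tcp_rot: [3.141, -0.003, -3.042]
contact_force: [-5.1, -0.1, 7.6]
grip_width: 0.5
finger_force: 3.8
t 8.05 pump-frame tcp [-82.7   0.2 105.7] rot [ 3.1413e+00 -3.0000e-03 -3.0417e+00] want yaw -3.042 F [-5.1  0.4  7.6] 0.49196726435898797
```

The force is steady at about 5 N, so the lid is moving and not caught. Carry on.

```bash
python3 -m inch '[0,0,0,-0.005,0,0,1, 0,0,0,-0.005,0,0,1, 0,0,0,-0.005,0,0,1, 0,0,0,-0.005,0,0,1, 0,0,0,-0.005,0,0,1, 0,0,0,-0.005,0,0,1, 0,0,0,-0.005,0,0,1, 0,0,0,-0.005,0,0,1, 0,0,0,-0.005,0,0,1, 0,0,0,-0.005,0,0,1]'; python3 rel.py
```

```text
time: 8.88
tool_pos: [546.8, 16.9, 105.6]
tcp_rot: [3.141, -0.0, -3.042]
contact_force: [-1.1, 0.7, -0.9]
grip_width: 0.2
finger_force: 0.3
t 8.88 pump-frame tcp [-4.090e+01  1.000e-01  1.056e+02] rot [ 3.1415e+00 -1.0000e-04 -3.0419e+00] want yaw -3.042 F [-1.   0.8 -0.9] 0.22720176786987453
```

```bash
python3 -m inch '[0,0,0,-0.006,0,0,1, 0,0,0,-0.006,0,0,1, 0,0,0,-0.006,0,0,1, 0,0,0,-0.006,0,0,1, 0,0,0,-0.006,0,0,1, 0,0,0,-0.006,0,0,1, 0,0,0,-0.006,0,0,1, 0,0,0,-0.006,0,0,1, 0,0,0,-0.005,0,0,1, 0,0,0,-0.005,0,0,1]'; python3 rel.py; python3 -m inch '[0,0,0,-0.004,0,0,1, 0,0,0,-0.003,0,0,1, 0,0,0,-0.002,0,0,1, 0,0,0,0,0,0,1, 0,0,0,0,0,0,1]'; python3 rel.py
```

```text
time: 9.72
tool_pos: [592.9, 21.5, 105.8]
tcp_rot: [3.141, -0.0, -3.042]
contact_force: [-1.1, -0.2, -0.7]
grip_width: 0.2
finger_force: 0.3
t 9.72 pump-frame tcp [5.500e+00 1.000e-01 1.058e+02] rot [ 3.1415 -0.     -3.0419] want yaw -3.042 F [-1.1 -0.1 -0.7] 0.2400782985071951
time: 10.13
tool_pos: [599.8, 22.2, 105.9]
tcp_rot: [3.142, 0.0, -3.042]
contact_force: [-0.1, -0.3, 0.2]
grip_width: 0.3
finger_force: 0.0
t 10.13 pump-frame tcp [1.240e+01 1.000e-01 1.059e+02] rot [ 3.1415e+00  4.0000e-04 -3.0419e+00] want yaw -3.042 F [-0.1 -0.3  0.2] 0.33572696397484186
```

Back off, lift away, and look.

```bash
python3 -m inch '[0,0,0,0.005,0,0,1, 0,0,0,0.005,0,0,1, 0,0,0,0,0,-0.02,1, 0,0,0,0,0,-0.03,1, 0,0,0,0,0,-0.03,1, 0,0,0,0,0,-0.03,1, 0,0,0,0,0,-0.03,1, 0,0,0,0.03,0.02,-0.02,1, 0,0,0,0.03,0.03,0,1, 0,0,0,0.03,0.03,0,1]'; python3 -m inch '[0,0,0,0.03,0.03,0,1, 0,0,0,0.03,0.03,0,1, 0,0,0,0.03,0.03,0,1, 0,0,0,0.03,0.03,0,1, 0,0,0,0,0.03,0,1, 0,0,0,0,0.03,0,1, 0,0,0,0,0.03,0,1, 0,0,0,0,0,0,1,0,0,0,0,0,0,1]'; python3 - <<'E'
from plant import *
import cv2,numpy as np
a=capture("side")["image"][105:235,180:340,::-1];b=capture("top")["image"][130:265,160:310,::-1]
a=cv2.resize(a,(400,325),interpolation=3);b=cv2.resize(b,(400,325),interpolation=3)
cv2.imwrite("pics/end.png",cv2.convertScaleAbs(np.hstack([a,b]),alpha=1.6))
E
```

```text
time: 10.97
tool_pos: [512.9, 77.9, 234.8]
tcp_rot: [-3.142, 0.002, -3.044]
contact_force: [0.1, 0.4, -0.1]
grip_width: 0.6
finger_force: 0.0
time: 11.72
tool_pos: [400.8, 236.0, 233.8]
tcp_rot: [-3.141, -0.0, -3.039]
contact_force: [0.5, -0.4, 0.5]
grip_width: 0.2
finger_force: 0.0
```

View pics/end.png

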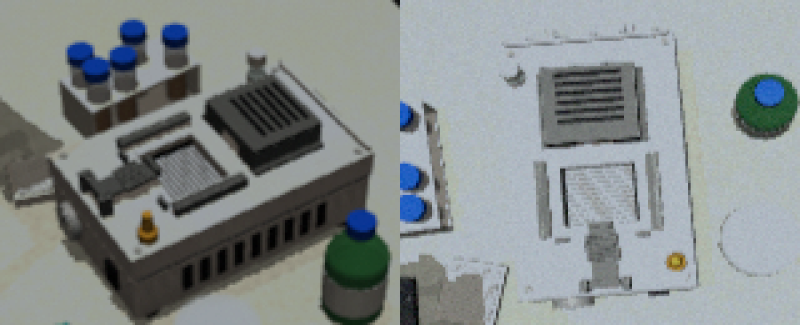

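The final view shows the lid flat and straight on the free deck, its tab-side face at top-half (590,145), clear of the rail ends at (540,162) and (652,152). The filter is uncovered, the tab is back up, and the vial, coupling and other things are where they were. The gap fits my estimate of lid x ≈ 67 mm.

```bash
python3 -c "
from plant import *
print(close_job())"
```

```text
the job is handed in; nothing more can be done
None
```

I pressed the tab in, pushed the lid out of the rails to about 105 mm of travel, left it flat and in line on the free deck with the tab back up and nothing else disturbed, and handed the job in at about 12 s; no verdict was returned.

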